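# Set the stains out in the work rack in their tray order

## Task

Move the red-capped bottle, the yellow-capped bottle and the white-lidded jar from the dark stock tray to the pale work rack, each centred upright in its own place and in the same order, counted from the blue end of each. The white-lidded jar must stand centred on the cork coaster, so lay the coaster in the jar's place first and then set the jar on it. Do not knock any of them over, and leave the white mixing cup where it is.

Things in the scene. Friction and masses are not known exactly. Their poses are not given: they have to be found in the camera images.
- stock_tray: Stock tray: dark wood; containers stand in it on coloured discs. Fixed. In mm: board 84 (x) by 240 (y) by 10 thick; three places in a row centred at y = -75, 0, 75, at z = 10. Bars across the board: between places (y = +-37.5, 6 wide, top z = 19), blue at the +y end (top 26), plain at the -y end (22); long sides open. Origin: centre of underside, z up; turned any way.
- work_rack: Work rack: pale wood, a thin dark ring round each place, empty at the start. Fixed. In mm: board 84 (x) by 240 (y) by 10 thick; three places in a row centred at y = -75, 0, 75, at z = 10. Bars across the board: between places (y = +-37.5, 6 wide, top z = 19), blue at the +y end (top 26), plain at the -y end (22); long sides open. Origin: centre of underside, z up; turned any way.
- saucer_red: flat red disc, 62 mm across and 5 mm thick, fixed in one of the three places of the stock tray; the red-capped bottle stands on it at the start, so it still shows that place when it is empty. Origin: centre of the underside; z up
- saucer_yellow: flat yellow disc, 62 mm across and 5 mm thick, fixed in one of the three places of the stock tray; the yellow-capped bottle stands on it at the start, so it still shows that place when it is empty. Origin: centre of the underside; z up
- saucer_white: flat white disc, 62 mm across and 5 mm thick, fixed in one of the three places of the stock tray; the white-lidded jar stands on it at the start, so it still shows that place when it is empty. Origin: centre of the underside; z up
- red_bottle_mid (a point): Slim round glass bottle with a tall red cap, 32 mm across, 112 mm tall, loose, about 0.12 kg. The cap, 25 mm across, is its top 40 mm: grip it there. Site: on its upright axis, half-way up; z up along the axis.
- yellow_bottle_mid (a point): Slim round glass bottle with a tall yellow cap, 34 mm across, 94 mm tall, loose, about 0.12 kg. The cap, 25 mm across, is its top 34 mm: grip it there. Site: on its upright axis, half-way up; z up along the axis.
- white_jar_mid (a point): Round glass jar with a white lid and purplish contents, 50 mm across, 80 mm tall, loose, about 0.12 kg; straight-sided, best gripped about 50 mm above its underside. (Similar jars on the table to the left are not part of the job.) Site: on its upright axis, half-way up; z up along the axis.
- coaster_mid (a point): Round brown cork coaster, 56 mm across, 16 mm thick, loose, about 0.05 kg, lying flat on the light box in front of the robot at the start. Site: on its upright axis, half-way up; z up along the axis.
- paint_cup_mid (a point): White plastic mixing cup, 71 mm across, 56 mm tall, loose; a bystander, to be left alone. Site: on its upright axis, half-way up; z up along the axis.
There are look-alikes about, which are no part of the job. What is shaped like the part that bears red_bottle_mid but purple is not meant.

How it is judged:
By the outcome, as a careful person would: the job done as asked, in the order asked, and still so for the second after the job is handed in, with the robot touching nothing.
It also fails if it takes over 120 s, if anything falls off the work surface, if the arm or the gripper's body presses on something with over 40 N, if the wrist force passes 120 N, or if a joint passes its speed limit or range.

## Robot

A 7-joint arm with a two-finger parallel gripper is mounted at the origin on a cart in front of the work surface, level with it; the furniture and walls round the work are solid. World frame = base frame: x ahead of the robot, y to its left, z up, the work surface at z = 0. Lengths are in mm, angles in rad, forces in N, time in s.
With the tool pointing down it reaches from about 425 to 950 mm from the base axis. Payload 4.7 kg.
Tool frame: the origin (TCP) lies at the very end of the fingers, on their centre line; the grasp point (between the pads) lies ctrl.pinch_z behind it (ctrl.pinch_z is the distance from the TCP to the grasp point, in mm); z points along the fingers, y is the line along which they close (so a half turn about z gives the same grasp; the last joint's range is limited). The gripper opens to 85 mm and grips with 20 to 120 N. Pads are 22 mm wide; open, the fingers measure 114 mm over their backs; the gripper's body (76 mm by 85 mm) begins 54 mm behind the grasp point. The pads swing forward as they close: fully open they stand 13 mm farther back than shut.
Start: joints at [-1.21, 0.469, -0.049, 1.532, 0.024, 1.141, -0.082], TCP at [256.464, 624.399, 231.335] pointing down, gripper open.
Joint ranges: [-2.59, 2.59], [-0.33, 1.99], [-1.39, 1.29], [0.1, 2.45], [-1.04, 4.18], [0.21, 1.99], [-2.66, 2.66]. Speed limits (rad/s): [2.57, 2.57, 3.14, 3.14, 3.14, 3.14, 3.14].

## Interface

Orientations are given as a rotation vector (axis times angle).
In Python, from station import ctrl gives the robot as it stands. The module is installed in compiled form; this text tells all that it offers.
- The arm moves only by the shell command python3 -m inch 'ROWS' [FORCE]. ROWS is JSON, a list that holds one entry, the list of rows, each a list of 5 numbers: the finger opening in m, from 0 to 0.0854, then the shift along the tool's x, y, z in m, then the turn about the tool's z in degrees. In form: [[[grip, dx, dy, dz, yaw], ...]]. A call has 1 to 10 rows; each row is the pose to reach, as a shift and turn from the pose commanded when the call began, along the tool's axes at that moment; what a row does not reach only later rows make up. A row lasts 1/12 s, in which the tool goes at most 41.7 mm and 7.16 degrees, less where a joint would pass 70% of its speed; a pose out of reach is approached as far as the arm can. A call with a gripper value outside its range is refused whole. The fingers move at their own pace and stop on an object; FORCE is the grip in N (left out, the last holds). Time passes only in rows, so rows that repeat a pose let the fingers close. It gives the time, the measured TCP pose, the force, the opening and the grip force at its end, in the units of the state.
- ctrl.get_state(): the state, without advancing time (a new reading comes with each control period).
- ctrl.get_image(name): name is "scene" or "side" or "wrist"; returns a dict with "color" (400x640x3 uint8, blue, green, red), "depth" (400x640 float32, mm along the optical axis (not along the pixel's ray), 0 where there is no reading), "fx", "fy", "cx", "cy" (pixels), "dist" ([k1, k2, p1, p2, k3] as OpenCV has them; the pictures are not rectified), "origin" and "rotation" of the camera in the world; the wrist camera has in their place "hand_eye" (4x4, takes a point from camera to tool coordinates, whose origin is the TCP and whose axes are the flange's). Camera axes: x right, y down, z forward; pixel columns grow to the right and rows downward; lengths in mm; the calibration is good to about 2 mm. A picture is of the moment at which its call begins: read the wrist's pose just before it.
- ctrl.finish_job(): hands the job in; it is judged then, once.
The state is a dict: "clock": time; "joint_positions": joint angles; "dq": joint speeds; "joint_efforts": joint torques, N m; "eef_pos": TCP position; "tool_rot": TCP orientation; "force": force on the tool from outside, world axes, zero at the start; "torque": the same for the moment, N m; "finger_gap": opening from 0.0 (shut) to 1.0 (fully open); "gripper_force": force on a finger pad.
Only numpy, scipy, OpenCV 4.12 (cv2) and the standard library are available. Lean on these libraries where they do the work, as an engineer would, in place of code of your own. Each camera call takes 0.05 s, during which the arm holds its last target. There are 200 camera calls.

## Working session

There is one attempt and no reset: what is moved stays moved. The work goes in short steps, Python scripts to look and compute and a shell command to move; the robot and the scene stay as the last step left them, time stands still between calls to the robot, and variables do not carry over. Pictures are saved under pics/ and viewed, at most 14 in all, crops included, and the job is handed in when it is done.

```bash
mkdir -p pics; cat > h.py <<'E'
import numpy as np, cv2
from scipy.spatial.transform import Rotation as R
from station import ctrl
def grab(name,fn):
    s=ctrl.get_state(); im=ctrl.get_image(name)
    if 'hand_eye' in im:
        T=np.eye(4);T[:3,:3]=R.from_rotvec(s['tool_rot']).as_matrix();T[:3,3]=s['eef_pos'];T=T@np.array(im['hand_eye'])
        im['rotation'],im['origin']=T[:3,:3],T[:3,3]
    im['K']=np.array([[im['fx'],0,im['cx']],[0,im['fy'],im['cy']],[0,0,1.]])
    for k in('rotation','origin','dist'): im[k]=np.array(im[k],float)
    if im['rotation'].shape!=(3,3): im['rotation']=R.from_rotvec(im['rotation']).as_matrix()
    cv2.imwrite('pics/'+fn+'.png',im['color']); np.save('pics/'+fn+'.npy',im,allow_pickle=True)
    return im
def load(fn): return np.load('pics/'+fn+'.npy',allow_pickle=True).item()
def ray(im,u,v):
    p=cv2.undistortPoints(np.array([[[u,v]]],float),im['K'],im['dist'])[0,0]
    return im['rotation']@np.array([p[0],p[1],1.])
def onz(im,u,v,z):
    d=ray(im,u,v);o=im['origin'];return o+d*(z-o[2])/d[2]
def dep(im,u,v):
    D=im['depth'][int(v)-2:int(v)+3,int(u)-2:int(u)+3];D=D[D>0]
    return im['origin']+ray(im,u,v)*np.median(D)
def cloud(im):
    h,w=im['depth'].shape;uv=np.stack(np.meshgrid(np.arange(w),np.arange(h)),-1).reshape(-1,1,2).astype(float)
    p=cv2.undistortPoints(uv,im['K'],im['dist'])[:,0];p=np.c_[p,np.ones(len(p))]*im['depth'].reshape(-1,1)
    return (im['origin']+p@im['rotation'].T).reshape(h,w,3)
def tri(a,b): # list of (im,u,v)
    A=np.zeros((3,3));y=np.zeros(3)
    for im,u,v in(a,b):
        d=ray(im,u,v);d/=np.linalg.norm(d);P=np.eye(3)-np.outer(d,d);A+=P;y+=P@im['origin']
    return np.linalg.solve(A,y)
def totool(p,yaw=None): # world target TCP -> shift in tool axes (mm)
    s=ctrl.get_state();return R.from_rotvec(s['tool_rot']).as_matrix().T@(np.array(p)-s['eef_pos'])
E
python3 - <<'E'
from h import *
s=ctrl.get_state();print(s,ctrl.pinch_z);print(R.from_rotvec(s['tool_rot']).as_matrix().round(3))
for n in('scene','side','wrist'):
    im=grab(n,n+'0');print(n,im['origin'],im['rotation'].round(2).tolist())
E
```

```text
{'clock': 0.0, 'joint_positions': array([-1.20988004,  0.469453  , -0.0485886 ,  1.53369916,  0.02409542,
        1.14094083, -0.0823139 ]), 'dq': array([-0.00149948,  0.00060887,  0.00087352,  0.00017993, -0.00090589,
        0.00047334, -0.00107391]), 'joint_efforts': array([ 2.28130862e-04, -5.10321093e+01, -4.65195277e-02, -2.37716675e+01,
        1.07120853e-02,  7.48975785e-03,  8.41156179e-06]), 'eef_pos': array([256.28715217, 623.83686924, 230.25135514]), 'tool_rot': array([-6.08377224e-01, -3.08181046e+00,  2.96927412e-03]), 'force': array([ 0.60720928,  0.06924325, -0.35166972]), 'torque': array([-0.00424808, -0.02195834, -0.041226  ]), 'gripper_force': 0.0, 'finger_gap': 0.9970812948624681} 18.700000000000003
[[-0.925  0.38  -0.001]
 [ 0.38   0.925 -0.002]
 [-0.    -0.002 -1.   ]]
scene [-294.76681445  497.78939283  499.07028432] [[-0.5, -0.34, 0.8], [-0.87, 0.19, -0.46], [0.01, -0.92, -0.38]]
side [  61.81450559 -223.01105768  713.97804121] [[0.35, -0.7, 0.63], [-0.94, -0.26, 0.23], [0.0, -0.67, -0.74]]
wrist [180.03779758 655.10551957 373.1360405 ] [[0.38, 0.87, 0.3], [0.92, -0.36, -0.13], [-0.0, 0.33, -0.95]]
```

View pics/scene0.png

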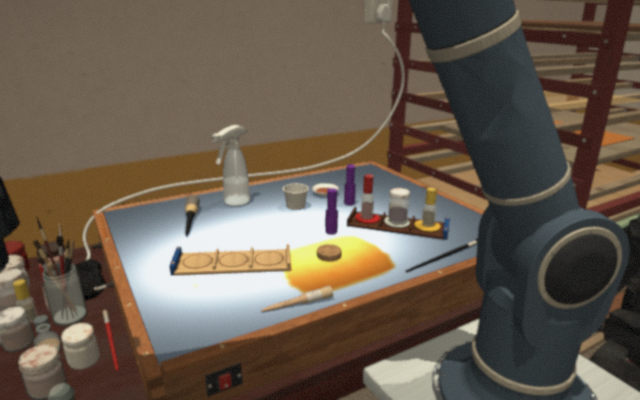

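View pics/side0.png

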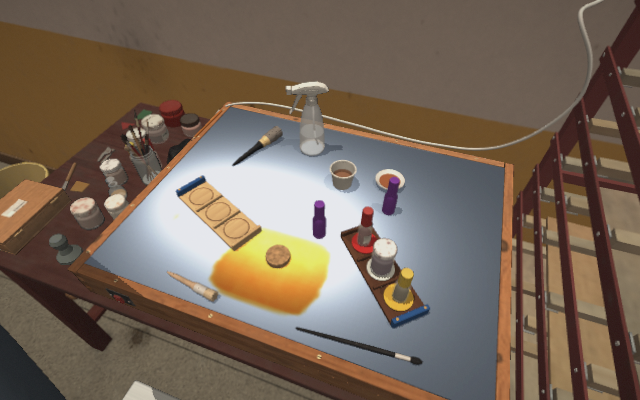

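The scene view shows the rack at about (232,261), with its blue end on the left. The stock tray is at about (398,222) with blue at the right, next to yellow, and the coaster is at (329,253). In the side view the rack places are at (201,196), (218,211) and (237,227), the coaster at (278,255), the caps at (367,213), (384,244) and (406,273), and the cup at (343,175). Counted from blue the order is yellow, jar, red, so the jar and coaster go in the middle place.

```bash
python3 - <<'E'
from h import *
np.set_printoptions(precision=1,suppress=True)
a=load('side0');b=load('scene0')
for n,u,v,u2,v2 in[('rackB',201,196,196,261),('rackM',218,211,233,259),('rackF',237,227,268,258),('coaster',278,253,329,250),('redtop',368,209,369,177),('jartop',385,242,399,192),('yeltop',407,271,431,190),('purple1',320,204,332,191),('purple2',392,180,350,167),('cup',343,166,295,187),('stockblue',411,315,446,227),('rackblue',190,185,175,262)]:
    print(n,dep(a,u,v),dep(b,u2,v2),tri((a,u,v),(b,u2,v2)))
s=ctrl.get_state()
for c in (a,): print(onz(a,201,196,10),onz(a,218,211,10),onz(a,237,227,10))
im=load('wrist0');P=cloud(im);print(P[200,320],P[20,20],P[20,620],P[380,320])
E
```

```text
rackB [572.6 285.9  10. ] [572.1 291.8  11.4] [576.5 289.7   7.2]
rackM [542.8 218.2  10.2] [542.4 220.7  11.5] [544.2 219.4   9.5]
rackF [513.8 148.9  10.6] [510.8 153.9  11.3] [516.5 151.1   7.3]
coaster [476.2  23.2  15.9] [469.1  27.5  17. ] [477.   23.6  13. ]
redtop [ 577.3 -147.8  126.8] [ 568.1 -143.7  125.9] [ 577.6 -148.6  123.7]
jartop [ 530.6 -199.7   94.6] [ 512.3 -194.    96.3] [ 527.  -201.9   92.9]
yeltop [ 468.3 -254.5  108.9] [ 460.6 -247.5  109. ] [ 469.7 -255.2  105.2]
purple1 [568.  -43.8 111.9] [562.8 -35.4 111.3] [573.  -42.  106.4]
purple2 [ 696.8 -174.9  111.1] [ 693.9 -172.3  110.7] [ 698.3 -175.   109.3]
cup [783.9 -32.5  35.3] [782.7 -51.4  46.1] [760.  -39.1  56.6]
stockblue [ 429.2 -285.2   23.8] [ 418.3 -267.5   25.1] [ 435.  -286.    13.7]
rackblue [588.  325.4  22.2] [565.2 336.1  24.6] [594.1 331.9  11. ]
[572.7 285.9  10. ] [542.9 218.3  10. ] [514.2 149.2  10. ]
[ 335.4  592.2 -105. ] [-561.9 -302.7 -823.9] [ 326.3 1857.1 -825.1] [248.  627.4 314.7]
```

View pics/wrist0.png

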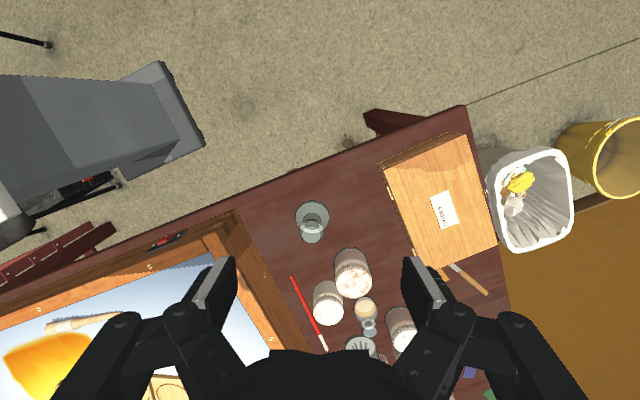

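```bash
python3 -m inch '[[[0.085,-0.04,-0.025,0,6],[0.085,-0.08,-0.05,0,13],[0.085,-0.12,-0.075,0,20],[0.085,-0.16,-0.1,0,27],[0.085,-0.2,-0.125,0,34],[0.085,-0.235,-0.148,0,41],[0.085,-0.27,-0.17,0,48],[0.085,-0.305,-0.192,0,55],[0.085,-0.34,-0.215,0,62],[0.085,-0.375,-0.237,0,69]]]' 30
python3 - <<'E'
from h import *
s=ctrl.get_state();M=R.from_rotvec(s['tool_rot']).as_matrix()
print(s['eef_pos'],np.degrees(np.arctan2(M[1,1],M[0,1])),s['joint_positions'].round(2),totool([544,219,230]))
E
```

```text
clock: 0.98
eef_pos: [498.3, 282.8, 231.3]
tool_rot: [-2.253, -2.189, -0.0]
force: [0.8, 0.4, 0.1]
finger_gap: 0.996
gripper_force: 0.0
[498.33917876 282.78419055 231.31833367] -1.670247397178347 [-0.84  0.31  0.32  1.8  -0.11  1.06 -0.51] [-62.42652389  47.50077869   1.29487566]
```

```bash
python3 -m inch '[[[0.085,-0.03,0.022,0,7],[0.085,-0.06,0.045,0,14],[0.085,-0.062,0.047,0,21.4],[0.085,-0.062,0.047,0,21.4],[0.085,-0.062,0.047,0,21.4]]]'
python3 - <<'E'
from h import *
s=ctrl.get_state();M=R.from_rotvec(s['tool_rot']).as_matrix()
print(s['eef_pos'],np.degrees(np.arctan2(M[1,1],M[0,1])),s['joint_positions'].round(2))
grab('wrist','w1')
E
```

```text
clock: 1.4
eef_pos: [542.9, 221.9, 230.9]
tool_rot: [-2.613, -1.743, 0.001]
force: [-0.4, 0.4, -0.1]
finger_gap: 0.995
gripper_force: 0.0
[542.88201299 221.92019244 230.89174418] -22.581357339660247 [-0.78  0.34  0.42  1.77 -0.15  1.07 -0.71]
```

View pics/w1.png

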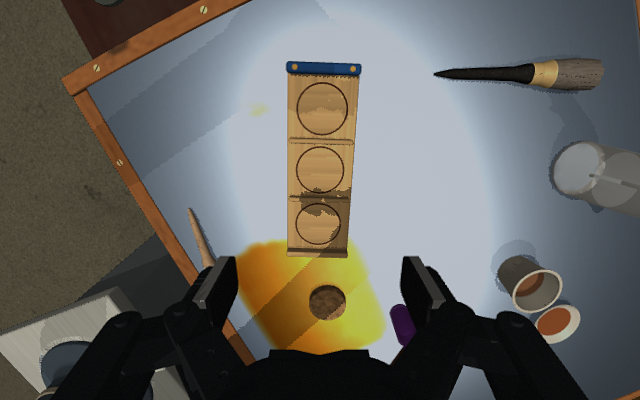

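The wrist view shows the rack rings at about (322,109), (320,169) and (319,224), with blue at the top and the coaster at (327,300). I'll fit ellipses to refine these.

```bash
cat >> h.py <<'E'
def ring(im,u,v,r,thr=-12):
    g=cv2.cvtColor(im['color'],cv2.COLOR_BGR2GRAY).astype(float);pts=[]
    bh=cv2.morphologyEx(g.astype(np.uint8),cv2.MORPH_BLACKHAT,np.ones((7,7)))
    for t in np.linspace(0,2*np.pi,120,endpoint=False):
        rr=np.arange(r*0.7,r*1.25,0.5);x=u+rr*np.cos(t);y=v+rr*np.sin(t)
        s=cv2.remap(bh.astype(np.float32),x.astype(np.float32)[None],y.astype(np.float32)[None],1)[0]
        if s.max()>20: pts.append((x[s.argmax()],y[s.argmax()]))
    return cv2.fitEllipseAMS(np.array(pts,np.float32)),len(pts)
E
python3 - <<'E'
from h import *
np.set_printoptions(precision=1,suppress=True)
w=load('w1');a=load('side0')
Q=[]
for n,u,v,r,p in[('B',322,109,26,(201,196)),('M',320,169,24,(218,211)),('F',319,224,22,(237,227))]:
    e,k=ring(w,u,v,r);c=e[0];q=onz(w,*c,10);Q.append(q);print(n,e,k,q,'depth',dep(w,*c),'tri',tri((w,*c),(a,*p)))
d=Q[0]-Q[2];print('rack',np.linalg.norm(d),np.degrees(np.arctan2(d[1],d[0])),np.mean(Q,0))
P=cloud(w);
m=(P[...,2]>9)&(P[...,2]<24)&(np.hypot(P[...,0]-475,P[...,1]-25)<45)
x=P[m];c,r=cv2.minEnclosingCircle(x[:,:2].astype(np.float32));print('coaster',m.sum(),np.median(x,0),c,r)
v,u=np.where(m);print(u.mean(),v.mean(),tri((w,u.mean(),v.mean()),(a,278,253)))
E
```

```text
B ((321.7464599609375, 108.50712585449219), (49.79283142089844, 52.01579284667969), 9.011089324951172) 120 [575.3 286.3  10. ] depth [575.3 286.3  11.1] tri [574.7 286.8   8.1]
M ((319.62969970703125, 169.4720916748047), (45.55478286743164, 47.02619552612305), 268.8184814453125) 120 [544.2 218.1  10. ] depth [544.3 218.3  10.8] tri [543.8 218.3   9.4]
F ((317.61767578125, 224.18853759765625), (42.186038970947266, 43.51189041137695), 54.12215042114258) 119 [512.5 148.8  10. ] depth [512.7 149.2  11.1] tri [513.1 148.9  11.1]
rack 151.13156559069188 65.46897907048726 [544.  217.7  10. ]
coaster 958 [476.5  26.   16.3] (475.3883056640625, 22.974712371826172) 28.639545440673828
327.0125260960334 303.7484342379958 [476.4  24.1  14.5]
```

```bash
cat >> h.py <<'E'
def go(p):
    s=ctrl.get_state();M=R.from_rotvec(s['tool_rot']).as_matrix()
    print('shift mm',totool(p).round(1),'tooly deg',np.degrees(np.arctan2(M[1,1],M[0,1])).round(1),'pos',s['eef_pos'].round(1),'F',s['force'].round(1),'gap',round(s['finger_gap']*85.4,1),'gf',round(s['gripper_force'],1),'q7',s['joint_positions'][6].round(2))
E
python3 -c "
from h import *
go([476,24.3,40])"
```

```text
shift mm [-209.    14.8  190.9] tooly deg -22.5 pos [542.4 223.  230.9] F [-0.2  0.3 -1.1] gap 84.7 gf 0.0 q7 -0.71
```

```bash
python3 -m inch '[[[0.085,-0.041,0.003,0,0],[0.085,-0.082,0.006,0,0],[0.085,-0.123,0.009,0,0],[0.085,-0.164,0.012,0.005,0],[0.085,-0.195,0.014,0.03,0],[0.085,-0.209,0.014,0.065,0],[0.085,-0.209,0.014,0.105,0],[0.085,-0.209,0.014,0.145,0],[0.085,-0.209,0.014,0.18,0],[0.085,-0.209,0.014,0.19,0]]]'
python3 -m inch '[[[0.085,0,0,0.0,0],[0.085,0,0,0.0,0]]]' >/dev/null
python3 -c "
from h import *
go([476,24.3,0])
w=grab('wrist','w2')
P=cloud(w);a=load('side0')
m=(P[...,2]>9)&(P[...,2]<24)&(np.hypot(P[...,0]-475,P[...,1]-25)<40)
x=P[m];print(m.sum(),cv2.minEnclosingCircle(x[:,:2].astype(np.float32)),np.median(x,0))"
```

```text
clock: 2.28
eef_pos: [471.6, 25.1, 37.2]
tool_rot: [-2.607, -1.745, 0.012]
force: [0.2, 0.2, -0.1]
finger_gap: 0.996
gripper_force: 0.0
shift mm [-0.1 -0.  41.9] tooly deg -22.6 pos [476.   24.4  41.9] F [ 0.2 -0.4  0.2] gap 84.7 gf 0.0 q7 -0.22
5423 ((475.498779296875, 23.1313533782959), 28.12619972229004) [476.57773296  25.61885146  16.27174608]
```

View pics/w2.png

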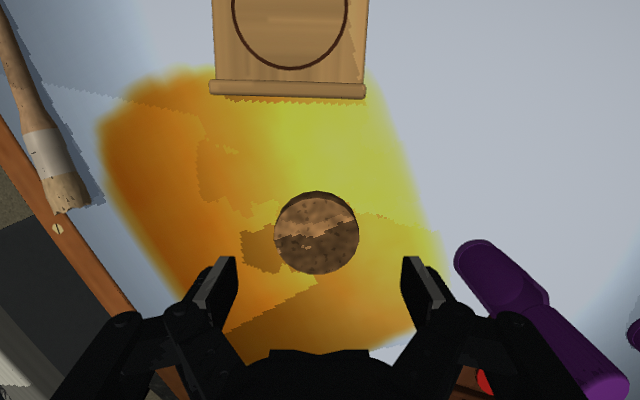

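The coaster is centred between the open fingers at (316,233). I'll descend and grip it.

```bash
python3 -m inch '[[[0.085,0,0,0.02,0],[0.085,0,0,0.034,0],[0.085,0,0,0.041,0],[0.085,0,0,0.041,0],[0.04,0,0,0.041,0],[0.04,0,0,0.041,0],[0.04,0,0,0.041,0],[0.04,0,0,0.041,0],[0.04,0,0,0.041,0],[0.04,0,0,0.041,0]]]' 30
python3 -m inch '[[[0.04,0,0,0.0,0],[0.04,0,0,0.0,0]]]'
```

```text
clock: 3.33
eef_pos: [476.3, 23.6, 1.7]
tool_rot: [2.615, 1.74, 0.004]
force: [-1.4, 0.9, 6.9]
finger_gap: 0.642
gripper_force: 30.3
clock: 3.5
eef_pos: [476.4, 23.6, 1.7]
tool_rot: [2.615, 1.74, 0.004]
force: [-1.5, 0.3, 7.3]
finger_gap: 0.641
gripper_force: 30.3
```

```bash
python3 -m inch '[[[0.04,0,0,-0.02,0],[0.04,0,0,-0.05,0],[0.04,0.03,0,-0.08,0],[0.04,0.07,0,-0.08,0],[0.04,0.11,0,-0.08,0],[0.04,0.15,0,-0.08,0],[0.04,0.19,0,-0.08,0],[0.04,0.205,0,-0.08,2],[0.04,0.205,0,-0.08,2],[0.04,0.205,0,-0.08,2]]]'
python3 -m inch '[[[0.04,0,0,0.0,0],[0.04,0,0,0.0,0]]]' >/dev/null
python3 -c "
from h import *
go([544.0,217.9,12])
w=grab('wrist','w3')"
```

```text
clock: 4.33
eef_pos: [554.5, 213.3, 80.5]
tool_rot: [2.643, 1.697, 0.0]
force: [0.3, -0.1, -0.5]
finger_gap: 0.638
gripper_force: 32.4
shift mm [  2.5 -12.5  68.6] tooly deg -24.9 pos [554.3 210.4  80.6] F [ 0.9  0.4 -0.3] gap 54.6 gf 32.4 q7 -0.59
```

View pics/w3.png

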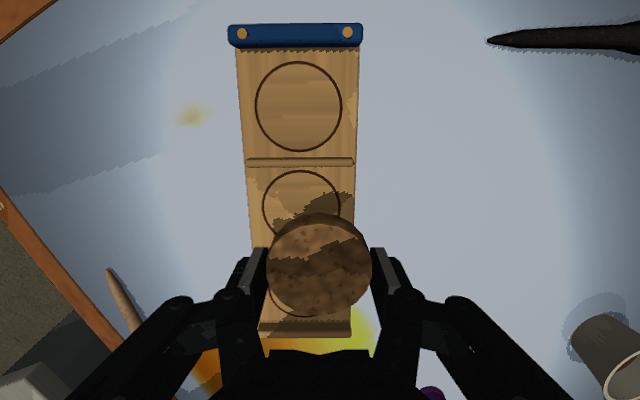

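The coaster is held at (319,265), and the rack rings B at (298,106) and M at (301,207) are visible. Next I'll measure the coaster's offset from the TCP and re-check the ring.

```bash
python3 -c "
from h import *
w=load('w3');P=cloud(w)
m=(P[...,2]>88)&(P[...,2]<102)&(np.hypot(P[...,0]-554.3,P[...,1]-210.4)<40)
hsv=cv2.cvtColor(w['color'],cv2.COLOR_BGR2HSV);m&=hsv[...,1]>60
x=P[m];print(m.sum(),cv2.minEnclosingCircle(x[:,:2].astype(np.float32)),np.median(x,0),x[:,:2].max(0)/2+x[:,:2].min(0)/2)
e,k=ring(w,298,106,43);print(e,k,onz(w,*e[0],10),dep(w,*e[0]))
M=np.array([544,217.8,0]);print()
"
```

```text
8391 ((557.190673828125, 215.8798065185547), 38.77456283569336) [556.96479916 212.48779147  94.980353  ] [557.19072386 209.46580331]
((297.99444580078125, 106.17787170410156), (85.40385437011719, 88.98797607421875), 164.21514892578125) 120 [575.75498393 286.97668598  10.        ] [575.81236959 286.9728225   10.786226  ]
```

```bash
python3 -c "
from h import *
w=load('w3');P=cloud(w)
m=(P[...,2]>93.0)&(P[...,2]<98)&(np.hypot(P[...,0]-554.3,P[...,1]-210.4)<45)
hsv=cv2.cvtColor(w['color'],cv2.COLOR_BGR2HSV);m&=(hsv[...,1]>60)
m=cv2.morphologyEx(m.astype(np.uint8),cv2.MORPH_OPEN,np.ones((15,15)))
c=max(cv2.findContours(m,0,1)[0],key=cv2.contourArea);e=cv2.fitEllipse(c);print(e,onz(w,*e[0],95))
x=P[m>0];print(cv2.minEnclosingCircle(x[:,:2].astype(np.float32)))
M=np.array([[.415,.91],[.91,-.415]]);
"
```

```text
((317.6263122558594, 268.7284240722656), (86.13365936279297, 103.69692993164062), 90.47260284423828) [556.10588235 211.36557921  95.        ]
((555.1906127929688, 209.1999969482422), 28.066957473754883)
```

```bash
python3 -m inch '[[[0.04,0.0025,-0.0133,0,0],[0.04,0.0025,-0.0133,0.03,0],[0.04,0.0025,-0.0133,0.055,0],[0.04,0.0025,-0.0133,0.064,0],[0.04,0.0025,-0.0133,0.068,0],[0.04,0.0025,-0.0133,0.069,0],[0.04,0.0025,-0.0133,0.069,0]]]'
python3 -m inch '[[[0.085,0,0,0,0],[0.085,0,0,0,0],[0.085,0,0,0,0],[0.085,0,0,0,0],[0.085,0,0,0,0],[0.085,0,0,-0.03,0],[0.085,0,0,-0.07,0],[0.085,0,0,-0.11,0],[0.085,0,0,-0.11,0],[0.085,0,0,-0.11,0]]]'
python3 -c "
from h import *
go([527,-201.9,220])
w=grab('wrist','w4')"
```

```text
clock: 5.13
eef_pos: [543.6, 220.4, 12.0]
tool_rot: [-2.646, -1.693, -0.001]
force: [0.4, -0.7, -0.1]
finger_gap: 0.639
gripper_force: 32.9
clock: 5.97
eef_pos: [545.3, 221.0, 123.9]
tool_rot: [2.646, 1.694, 0.009]
force: [-0.0, 0.4, -1.2]
finger_gap: 1.0
gripper_force: 0.0
shift mm [-391.3  160.7  -97.5] tooly deg -24.7 pos [545.3 221.  123.9] F [-0.   0.4 -1.2] gap 85.4 gf 0.0 q7 -0.63
```

View pics/w4.png

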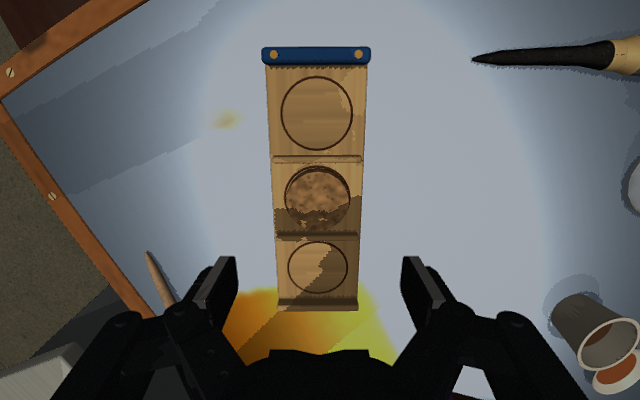

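The coaster lies in the middle place at (317,199). I'll measure how well it is centred.

```bash
python3 -c "
from h import *
w=load('w4');P=cloud(w)
Q=[]
for u,v,r in((316,113,36),(318,267,29)):
    e,k=ring(w,u,v,r);q=onz(w,*e[0],10);Q.append(q);print(e[0],k,q.round(1))
print('mid',(Q[0]+Q[1])/2)
m=(P[...,2]>21)&(P[...,2]<32)&(np.hypot(P[...,0]-544,P[...,1]-218)<33)
m=cv2.morphologyEx(m.astype(np.uint8),cv2.MORPH_OPEN,np.ones((9,9)))>0
x=P[m];print(m.sum(),np.median(x,0),cv2.minEnclosingCircle(x[:,:2].astype(np.float32)))
v,u=np.where(m);c=cv2.fitEllipse(cv2.findContours(m.astype(np.uint8),0,1)[0][0]);print(c,onz(w,*c[0],26))
"
```

```text
(316.2734069824219, 113.51448822021484) 120 [575.4 286.3  10. ]
(317.21112060546875, 266.9739685058594) 119 [513.2 150.   10. ]
mid [544.34032167 218.14340827  10.        ]
2872 [545.15206088 220.78741027  26.295921  ] ((544.9793090820312, 219.11659240722656), 27.897186279296875)
((316.1974792480469, 200.30636596679688), (57.91862869262695, 60.76734924316406), 121.0948486328125) [544.90842515 220.45158395  26.        ]
```

```bash
python3 -m inch '[[[0.085,-0.02,0.01,-0.035,-7],[0.085,-0.045,0.02,-0.065,-14],[0.085,-0.08,0.035,-0.085,-21],[0.085,-0.118,0.05,-0.098,-28],[0.085,-0.156,0.065,-0.098,-35],[0.085,-0.194,0.08,-0.098,-42],[0.085,-0.232,0.095,-0.098,-49],[0.085,-0.27,0.11,-0.098,-56],[0.085,-0.308,0.125,-0.098,-63],[0.085,-0.346,0.142,-0.098,-70]]]'
python3 -m inch '[[[0.085,0,0,0,0],[0.085,0,0,0,0],[0.085,0,0,0,0]]]' >/dev/null
python3 -c "
from h import *
go([527,-201.9,220])
w=grab('wrist','w5')"
```

```text
clock: 6.85
eef_pos: [526.8, -135.7, 217.3]
tool_rot: [-1.255, -2.876, 0.001]
force: [1.4, -0.3, 0.1]
finger_gap: 0.997
gripper_force: 0.0
shift mm [-49.9 -46.7  -2.4] tooly deg 42.5 pos [ 527.7 -133.6  217.7] F [0.  0.6 0.7] gap 84.8 gf 0.0 q7 1.05
```

View pics/w5.png

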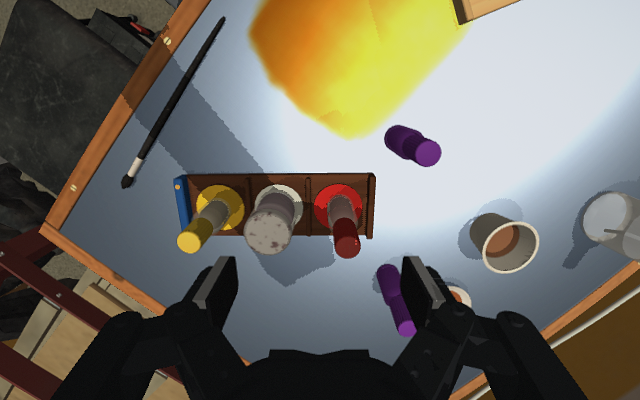

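The tray's long axis runs horizontally in this view, along tool y: yellow cap top (189,243), jar lid (269,235), red cap (347,246). The tool has to turn about +87° so the fingers close across the tray. First I'll measure the positions.

```bash
cat >> h.py <<'E'
def top(P,x,y,z,rad):
    m=(np.abs(P[...,2]-z)<5)&(np.hypot(P[...,0]-x,P[...,1]-y)<rad)
    m=cv2.morphologyEx(m.astype(np.uint8),cv2.MORPH_OPEN,np.ones((3,3)))>0
    q=P[m];zz=np.median(q[:,2]);q=q[np.abs(q[:,2]-zz)<2.5];c,r=cv2.minEnclosingCircle(q[:,:2].astype(np.float32));return np.round([*c,r,zz,len(q)],1),q.mean(0).round(1)
E
python3 -c "
from h import *
w=load('w5');P=cloud(w);a=load('side0')
print('red',top(P,577,-147,126,25),'\njar',top(P,528,-201,95,40),'\nyel',top(P,468,-254,108,25))
for n,p,q in(('red',(347,247),(368,209)),('jar',(268,237),(385,242)),('yel',(188,243),(407,271))): print(n,tri((w,*p),(a,*q)),dep(w,*p))
go([525,-201,220])
"
```

```text
red (array([ 576.3, -148.8,   12.2,  127.1,  483. ]), array([ 576.1, -148.3,  127.1])) 
jar (array([ 520.5, -203.6,   24.5,   94.9, 1650. ]), array([ 520. , -202.7,   94.9])) 
yel (array([ 467.1, -256. ,   12.1,  109.1,  414. ]), array([ 467.1, -255. ,  109.2]))
red [ 575.32887845 -148.15964558  129.10981122] [ 576.20021238 -148.80985337  127.24935285]
jar [ 521.84025905 -200.0156688   105.80767549] [ 523.79104877 -205.30479118   94.82967311]
yel [ 467.26642999 -254.66659363  111.2019369 ] [ 467.52465009 -256.50893838  109.32496243]
shift mm [-48.2 -48.5  -2.2] tooly deg 42.6 pos [ 528.1 -132.7  217.9] F [-0.3  0.4 -0.5] gap 85.3 gf 0.0 q7 1.05
```

```bash
python3 -m inch '[[[0.085,-0.02,-0.02,0,7],[0.085,-0.04,-0.045,0,14],[0.085,-0.047,-0.053,0,21],[0.085,-0.047,-0.053,0,28],[0.085,-0.047,-0.053,0,35],[0.085,-0.047,-0.053,0,42],[0.085,-0.047,-0.053,0,49],[0.085,-0.047,-0.053,0,56],[0.085,-0.047,-0.053,0,63],[0.085,-0.047,-0.053,0,70]]]'
python3 -m inch '[[[0.085,0,0,0,7],[0.085,0,0,0.02,14],[0.085,0,0,0.05,18.2],[0.085,0,0,0.067,18.2],[0.085,0,0,0.067,18.2],[0.085,0,0,0.067,18.2]]]'
python3 -c "
from h import *
go([520.5,-203.5,42])
w=grab('wrist','w6');P=cloud(w)
print('jar',top(P,520,-203,95,33))"
```

```text
clock: 7.98
eef_pos: [521.6, -202.2, 218.5]
tool_rot: [-2.686, -1.626, 0.001]
force: [-0.4, 0.3, -0.5]
finger_gap: 0.996
gripper_force: 0.0
clock: 8.48
eef_pos: [521.2, -202.9, 151.4]
tool_rot: [-2.906, -1.188, 0.003]
force: [0.9, -0.7, 0.5]
finger_gap: 0.994
gripper_force: 0.0
shift mm [ -0.8   0.2 109.4] tooly deg -45.5 pos [ 521.2 -202.9  151.4] F [ 0.9 -0.7  0.5] gap 84.9 gf 0.0 q7 -0.15
jar (array([ 521.3, -203.5,   24.4,   94.9, 3082. ]), array([ 522. , -202.7,   94.9]))
```

View pics/w6.png

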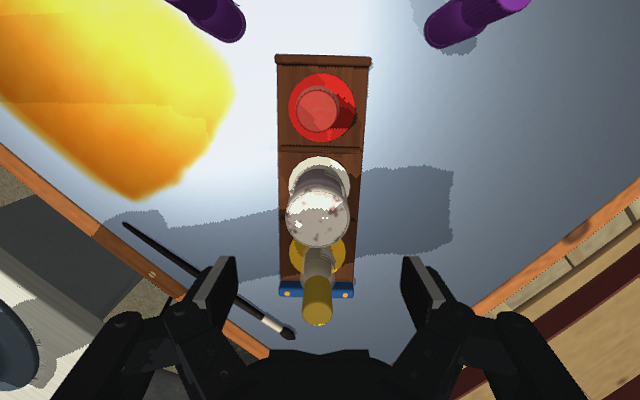

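The jar lid at (317,215) is centred between the fingers, which straddle the tray's long sides. I'll descend and grip it.

```bash
python3 -m inch '[[[0.085,0,0,0.03,0],[0.085,0,0,0.06,0],[0.085,0,0,0.09,0],[0.085,0,0,0.105,0],[0.085,0,0,0.109,0],[0.04,0,0,0.109,0],[0.04,0,0,0.109,0],[0.04,0,0,0.109,0],[0.04,0,0,0.109,0],[0.04,0,0,0.109,0]]]' 30
python3 -m inch '[[[0.04,0,0,0,0],[0.04,0,0,-0.03,0],[0.04,0,0,-0.065,0],[0.04,0,0,-0.105,0],[0.04,0,0,-0.14,0],[0.04,0,0,-0.15,0],[0.04,0,0,-0.15,0]]]'
python3 -c "
from h import *
go([544.3,218.2,192])"
```

```text
clock: 9.37
eef_pos: [522.6, -205.1, 45.3]
tool_rot: [2.908, 1.185, 0.005]
force: [-1.0, 1.1, 6.5]
finger_gap: 0.556
gripper_force: 30.8
clock: 9.95
eef_pos: [523.1, -205.7, 197.1]
tool_rot: [2.906, 1.184, 0.011]
force: [-0.8, -0.6, -2.4]
finger_gap: 0.553
gripper_force: 32.1
shift mm [ 311.3 -288.5    4.8] tooly deg -45.7 pos [ 523.1 -205.7  197.1] F [-0.8 -0.6 -2.4] gap 47.2 gf 32.1 q7 -0.18
```

```bash
python3 -m inch '[[[0.04,0.02,-0.018,0,-2],[0.04,0.05,-0.046,0,-4],[0.04,0.08,-0.074,0,-6],[0.04,0.11,-0.102,0,-9],[0.04,0.14,-0.13,0,-12],[0.04,0.17,-0.158,0,-15],[0.04,0.2,-0.186,0,-18],[0.04,0.23,-0.214,0,-21],[0.04,0.26,-0.24,0,-21],[0.04,0.285,-0.264,0,-21]]]'
python3 -m inch '[[[0.04,0.0,0,0,0],[0.04,0,0,0,0],[0.04,0,0,0,0]]]' >/dev/null
python3 -c "
from h import *
go([544.3,218.2,54])"
```

```text
clock: 10.78
eef_pos: [539.2, 186.3, 191.4]
tool_rot: [-2.642, -1.698, 0.004]
force: [0.7, 0.1, -0.9]
finger_gap: 0.556
gripper_force: 32.1
shift mm [ 34.9 -10.5 137.7] tooly deg -24.7 pos [539.6 182.3 191.7] F [-0.  -1.4  0.3] gap 47.2 gf 32.1 q7 -0.59
```

Now I'll move over the place and look before the final descent.

```bash
python3 -m inch '[[[0.04,0.018,-0.005,0,0],[0.04,0.035,-0.0105,0.02,0],[0.04,0.035,-0.0105,0.05,0],[0.04,0.035,-0.0105,0.075,0],[0.04,0.035,-0.0105,0.085,0],[0.04,0.035,-0.0105,0.085,0],[0.04,0.035,-0.0105,0.085,0]]]'
python3 -c "
from h import *
go([544.3,218.2,54])
w=grab('wrist','w7');P=cloud(w);s=ctrl.get_state()['eef_pos']
print(top(P,s[0],s[1],s[2]+53,35))
b=grab('side','s7')"
```

```text
clock: 11.62
eef_pos: [546.2, 218.2, 108.5]
tool_rot: [2.646, 1.692, -0.0]
force: [0.3, 0.2, -0.7]
finger_gap: 0.555
gripper_force: 32.1
shift mm [-0.8 -1.8 54.5] tooly deg -24.8 pos [546.2 218.2 108.5] F [ 0.3  0.2 -0.7] gap 47.4 gf 32.1 q7 -0.58
(array([ 551.3,  228.2,   33.3,  158.3, 6224. ]), array([547.8, 220.6, 158.3]))
```

View pics/w7.png

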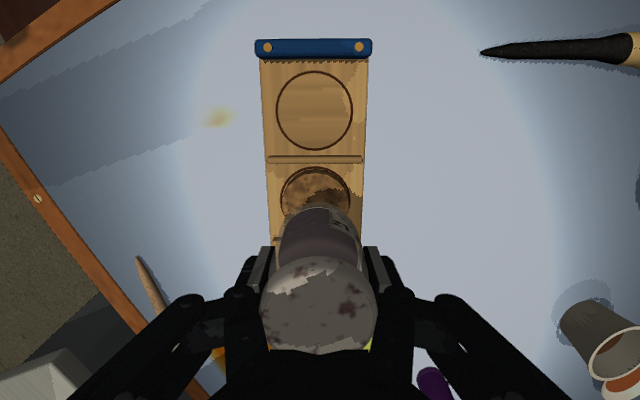

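The held jar's lid spans (260–378, 256–354) and it is above the coaster at (316,195). I'll check its offset from the TCP.

```bash
python3 -c "
from h import *
w=load('w7');P=cloud(w)
m=(np.abs(P[...,2]-158.3)<1.5);m[:,:258]=0;m[:,380:]=0;m[:250]=0;m[356:]=0
m=cv2.morphologyEx(m.astype(np.uint8),cv2.MORPH_OPEN,np.ones((9,9)))
c=max(cv2.findContours(m,0,1)[0],key=cv2.contourArea);print(cv2.boundingRect(c));e=cv2.fitEllipse(cv2.convexHull(c));print(e,onz(w,*e[0],158.3))
u,v=np.where(m>0)[1],np.where(m>0)[0];q=P[m>0];print(cv2.minEnclosingCircle(q[:,:2].astype(np.float32)))
"
```

```text
(262, 271, 114, 83)
((317.8584899902344, 314.0687561035156), (87.28583526611328, 118.6166000366211), 92.2151870727539) [548.97677858 220.65971359 158.3       ]
((547.7492065429688, 217.80697631835938), 23.580686569213867)
```

```bash
python3 -m inch '[[[0.04,-0.001,-0.0026,0,0],[0.04,-0.001,-0.0026,0.02,0],[0.04,-0.001,-0.0026,0.038,0],[0.04,-0.001,-0.0026,0.047,0],[0.04,-0.001,-0.0026,0.05,0],[0.04,-0.001,-0.0026,0.0515,0],[0.04,-0.001,-0.0026,0.0525,0],[0.04,-0.001,-0.0026,0.0525,0],[0.04,-0.001,-0.0026,0.0525,0]]]'
python3 -m inch '[[[0.05,0,0,0,0],[0.06,0,0,0,0],[0.07,0,0,0,0],[0.085,0,0,0,0],[0.085,0,0,0,0],[0.085,0,0,0,0],[0.085,0,0,-0.03,0],[0.085,0,0,-0.07,0],[0.085,0,0,-0.11,0],[0.085,0,0,-0.14,0]]]'
python3 -c "
from h import *
w=grab('wrist','w8');P=cloud(w)
print(top(P,544,218,106,33));grab('side','s8')
go([576.3,-148.8,200])"
```

```text
clock: 12.47
eef_pos: [543.5, 219.8, 56.6]
tool_rot: [2.645, 1.695, 0.002]
force: [0.0, -1.0, -1.6]
finger_gap: 0.557
gripper_force: 32.1
clock: 13.3
eef_pos: [543.8, 219.5, 198.8]
tool_rot: [2.645, 1.694, 0.004]
force: [0.3, -0.1, -0.9]
finger_gap: 0.999
gripper_force: 0.0
(array([ 544.1,  218.8,   24.4,  105.9, 2329. ]), array([544.6, 219.8, 105.9]))
shift mm [-3.230e+02  1.814e+02 -2.000e-01] tooly deg -24.7 pos [546.5 220.4 201.5] F [0.2 0.4 0.2] gap 85.0 gf 0.0 q7 -0.64
```

View pics/w8.png

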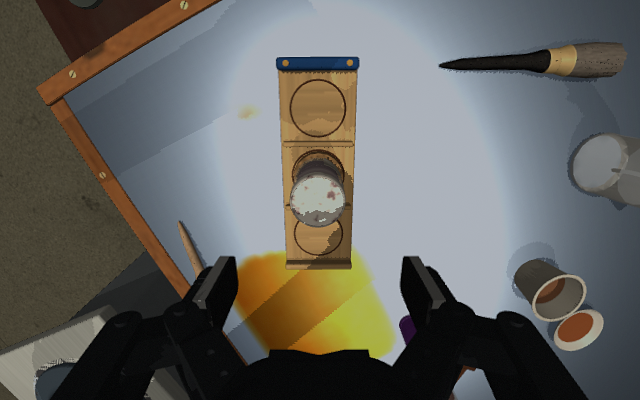

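The jar stands centred on the coaster, with its lid at (544,219) and top at 106. Next is the red bottle.

```bash
python3 -m inch '[[[0.085,-0.03,0.017,0,2],[0.085,-0.065,0.037,0,4],[0.085,-0.1,0.056,0,6],[0.085,-0.135,0.076,0,9],[0.085,-0.17,0.095,0,12],[0.085,-0.205,0.115,0,15],[0.085,-0.24,0.135,0,18],[0.085,-0.275,0.154,0,20.8],[0.085,-0.305,0.171,0,20.8],[0.085,-0.323,0.181,0,20.8]]]'
python3 -m inch '[[[0.085,0,0,0,0],[0.085,0,0,0,0],[0.085,0,0,0,0]]]' >/dev/null
python3 -c "
from h import *
go([576.3,-148.8,88])
w=grab('wrist','w9');P=cloud(w)
print('red',top(P,576,-148,127,25),'yel',top(P,467,-256,109,25))"
```

```text
clock: 14.23
eef_pos: [571.4, -154.4, 195.3]
tool_rot: [2.909, 1.182, -0.003]
force: [0.5, -0.3, 1.0]
finger_gap: 0.992
gripper_force: 0.0
shift mm [  2.4   3.5 106.9] tooly deg -45.4 pos [ 572.3 -148.2  194.9] F [ 0.5  0.2 -0.2] gap 85.1 gf 0.0 q7 -0.29
red (array([ 577. , -148.5,   11.8,  127.1,  665. ]), array([ 577.4, -148.2,  127.2])) yel (array([ 467.2, -255.7,   12.8,  109.3,  375. ]), array([ 468.5, -254.7,  109.2]))
```

```bash
python3 -m inch '[[[0.085,0.003,0.0035,0.02,0],[0.085,0.003,0.0035,0.05,0],[0.085,0.003,0.0035,0.08,0],[0.085,0.003,0.0035,0.1,0],[0.085,0.003,0.0035,0.106,0],[0.085,0.003,0.0035,0.106,0]]]'
python3 -m inch '[[[0.05,0,0,0,0],[0.04,0,0,0,0],[0.03,0,0,0,0],[0.015,0,0,0,0],[0.015,0,0,0,0],[0.015,0,0,0,0],[0.015,0,0,0,0],[0.015,0,0,0,0],[0.015,0,0,0,0]]]' 30
python3 -m inch '[[[0.015,0,0,0,0],[0.015,0,0,-0.03,0],[0.015,0,0,-0.065,0],[0.015,0,0,-0.105,0],[0.015,0,0,-0.125,0],[0.015,0,0,-0.125,0],[0.015,0,0,-0.125,0]]]'
python3 -c "
from h import *
go([513.0,149.8,210])"
```

```text
clock: 15.03
eef_pos: [576.3, -147.8, 88.1]
tool_rot: [-2.904, -1.193, 0.005]
force: [-0.5, -0.0, -0.2]
finger_gap: 0.994
gripper_force: 0.0
clock: 15.78
eef_pos: [577.7, -150.0, 90.6]
tool_rot: [2.907, 1.19, 0.002]
force: [-0.4, 0.7, 5.4]
finger_gap: 0.268
gripper_force: 33.0
clock: 16.37
eef_pos: [577.3, -149.8, 215.3]
tool_rot: [2.907, 1.19, 0.002]
force: [0.3, -0.1, -1.0]
finger_gap: 0.274
gripper_force: 32.3
shift mm [ 164.3 -258.7    5.3] tooly deg -45.5 pos [ 577.3 -149.8  215.3] F [ 0.3 -0.1 -1. ] gap 23.4 gf 32.3 q7 -0.3
```

```bash
python3 -m inch '[[[0.015,0.015,-0.024,-0.01,-2],[0.015,0.034,-0.053,-0.01,-4],[0.015,0.053,-0.083,-0.01,-6],[0.015,0.072,-0.113,-0.01,-9],[0.015,0.09,-0.142,-0.01,-12],[0.015,0.109,-0.171,-0.01,-15],[0.015,0.127,-0.2,-0.01,-18],[0.015,0.145,-0.229,-0.01,-20.9],[0.015,0.158,-0.249,-0.01,-20.9],[0.015,0.164,-0.2585,-0.01,-20.9]]]'
python3 -m inch '[[[0.015,0.0,0,0,0],[0.015,0,0,0,0],[0.015,0,0,0,0]]]' >/dev/null
python3 -c "
from h import *
go([513.2,149.6,88])
w=grab('wrist','w10');P=cloud(w);s=ctrl.get_state()['eef_pos']
print(top(P,s[0],s[1],s[2]+38,25));grab('side','s10')
m=np.hypot(P[...,0]-s[0],P[...,1]-s[1])<12;print(np.percentile(P[m][:,2]-s[2],[5,25,50,75,95]))"
```

```text
clock: 17.2
eef_pos: [510.2, 153.6, 222.4]
tool_rot: [-2.636, -1.705, 0.007]
force: [-0.1, 1.0, -1.5]
finger_gap: 0.271
gripper_force: 32.3
shift mm [  2.8  -1.  136.3] tooly deg -24.8 pos [513.  146.9 224.3] F [ 0.3 -0.3 -0.7] gap 22.5 gf 32.3 q7 -0.6
(array([ 515.5,  148.7,   19.9,  261.1, 2469. ]), array([515.4, 147.8, 261.1]))
[-212.46343588   22.21441267   36.52726257   78.10621829   88.00470649]
```

View pics/w10.png

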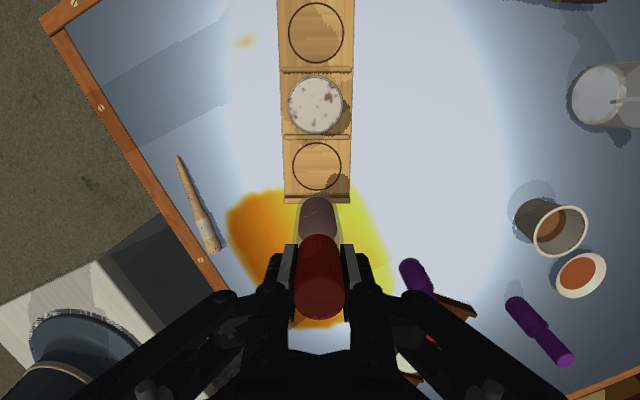

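Red is held upright, with its cap top at (320,292). The far place's ring is at (317,167), beyond the jar. I'll check the cap centre, then descend most of the way.

```bash
python3 -c "
from h import *
w=load('w10');print(onz(w,320,292,261),w['origin'])
e,k=ring(w,317,167,24);print(e[0],k,onz(w,*e[0],10))
hsv=cv2.cvtColor(w['color'],cv2.COLOR_BGR2HSV);P=cloud(w)
m=((hsv[...,0]<8)|(hsv[...,0]>172))&(hsv[...,1]>120)&(P[...,2]>259.5)&(P[...,2]<263);m[:,:290]=0;m[:,350:]=0
v,u=np.where(m);print(u.min(),u.max(),v.min(),v.max());q=P[m];print(cv2.minEnclosingCircle(q[:,:2].astype(np.float32)))
print(ctrl.get_state()['eef_pos'])
"
python3 -m inch '[[[0.015,0.0028,-0.001,0.03,0],[0.015,0.0028,-0.001,0.065,0],[0.015,0.0028,-0.001,0.095,0],[0.015,0.0028,-0.001,0.115,0],[0.015,0.0028,-0.001,0.12,0],[0.015,0.0028,-0.001,0.12,0],[0.015,0.0028,-0.001,0.12,0]]]'
python3 -c "
from h import *
go([513.2,149.6,86])
w=grab('wrist','w11');P=cloud(w)
print(top(P,513,150,142,13))
q=P[(np.abs(P[...,2]-142)<6)&(np.hypot(P[...,0]-513,P[...,1]-150)<10)];print(np.median(q,0))"
```

```text
[516.91674395 149.69200538 261.        ] [549.95579315 222.600432   366.9497915 ]
(316.31805419921875, 165.96871948242188) 120 [513.12457492 149.94662822  10.        ]
293 344 276 319
((514.8927001953125, 146.4176788330078), 11.76638412475586)
[513.2199725  147.06612911 224.6689582 ]
clock: 18.13
eef_pos: [514.2, 151.6, 105.7]
tool_rot: [2.644, 1.695, 0.002]
force: [0.6, 0.3, -0.0]
finger_gap: 0.27
gripper_force: 32.3
shift mm [-2.3 -0.  19.7] tooly deg -24.7 pos [514.2 151.6 105.7] F [ 0.6  0.3 -0. ] gap 23.1 gf 32.3 q7 -0.49
(array([ 513. ,  150. ,   13. ,  142.5, 1782. ]), array([514.4, 151.7, 142.5]))
[513.6609192  150.73049273 142.5117155 ]
```

```bash
python3 -m inch '[[[0.015,-0.0018,-0.0008,0.008,0],[0.015,-0.0018,-0.0008,0.015,0],[0.015,-0.0018,-0.0008,0.018,0],[0.015,-0.0018,-0.0008,0.0195,0],[0.015,-0.0018,-0.0008,0.0205,0],[0.015,-0.0018,-0.0008,0.0205,0],[0.015,-0.0018,-0.0008,0.0205,0]]]'
python3 -m inch '[[[0.025,0,0,0,0],[0.03,0,0,0,0],[0.04,0,0,0,0],[0.06,0,0,0,0],[0.06,0,0,0,0],[0.06,0,0,0,0],[0.06,0,0,-0.03,0],[0.06,0,0,-0.07,0],[0.06,0,0,-0.11,0],[0.06,0,0,-0.125,0]]]'
python3 -m inch '[[[0.08,0,0,0,0],[0.08,0,0,0,0]]]' >/dev/null
python3 -c "
from h import *
w=grab('wrist','w12');P=cloud(w)
print(top(P,513,150,122,25),top(P,544,218,106,33))
go([467.2,-255.8,200])"
```

```text
clock: 18.77
eef_pos: [511.5, 151.4, 85.5]
tool_rot: [-2.642, -1.697, -0.0]
force: [-3.3, -0.2, 10.1]
finger_gap: 0.268
gripper_force: 34.2
clock: 19.6
eef_pos: [514.3, 151.3, 214.3]
tool_rot: [2.643, 1.696, 0.012]
force: [1.1, -0.7, -0.1]
finger_gap: 0.701
gripper_force: 0.0
(array([511. , 151.1,  11.9, 122.2, 569. ]), array([511.3, 151.5, 122.2])) (array([ 544. ,  218.7,   24.3,  105.8, 2831. ]), array([544.4, 219.2, 105.8]))
shift mm [-388.2  129.5    8.7] tooly deg -24.6 pos [510.9 151.1 208.6] F [ 0.6 -0.9 -0.3] gap 80.1 gf 0.0 q7 -0.59
```

```bash
python3 -m inch '[[[0.085,-0.038,0.0125,0,2],[0.085,-0.076,0.025,0,4],[0.085,-0.114,0.038,0,6],[0.085,-0.152,0.05,0,9],[0.085,-0.19,0.063,0,12],[0.085,-0.228,0.076,0,15],[0.085,-0.266,0.089,0,18],[0.085,-0.304,0.101,0,20.9],[0.085,-0.342,0.114,0,20.9],[0.085,-0.375,0.125,0,20.9]]]'
python3 -m inch '[[[0.085,0,0,0,0],[0.085,0,0,0,0],[0.085,0,0,0,0]]]' >/dev/null
python3 -c "
from h import *
w=grab('wrist','w13');P=cloud(w)
t=top(P,467,-256,109,25);print('yel',t)
go([467.3,-255.7,72])"
```

```text
clock: 20.65
eef_pos: [467.4, -244.0, 207.5]
tool_rot: [-2.907, -1.187, 0.005]
force: [1.0, -0.4, 0.0]
finger_gap: 0.994
gripper_force: 0.0
yel (array([ 467.5, -255.8,   12.2,  109.2,  539. ]), array([ 467.7, -255.5,  109.2]))
shift mm [-12.   10.2 135.9] tooly deg -45.4 pos [ 469.  -240.2  207.9] F [ 0.1  0.1 -0.8] gap 84.8 gf 0.0 q7 -0.1
```

```bash
python3 -m inch '[[[0.085,-0.012,0.0102,0.01,0],[0.085,-0.012,0.0102,0.04,0],[0.085,-0.012,0.0102,0.075,0],[0.085,-0.012,0.0102,0.11,0],[0.085,-0.012,0.0102,0.13,0],[0.085,-0.012,0.0102,0.136,0],[0.085,-0.012,0.0102,0.136,0]]]'
python3 -m inch '[[[0.05,0,0,0,0],[0.04,0,0,0,0],[0.03,0,0,0,0],[0.015,0,0,0,0],[0.015,0,0,0,0],[0.015,0,0,0,0],[0.015,0,0,0,0],[0.015,0,0,0,0],[0.015,0,0,0,0]]]' 30
python3 -m inch '[[[0.015,0,0,0,0],[0.015,0,0,-0.03,0],[0.015,0,0,-0.065,0],[0.015,0,0,-0.105,0],[0.015,0,0,-0.14,0],[0.015,0,0,-0.15,0],[0.015,0,0,-0.15,0]]]'
python3 -c "
from h import *
go([575.4,286.5,222])"
```

```text
clock: 21.53
eef_pos: [467.2, -255.5, 71.6]
tool_rot: [-2.903, -1.192, 0.004]
force: [0.9, -0.8, 0.9]
finger_gap: 0.997
gripper_force: 0.0
clock: 22.28
eef_pos: [468.2, -257.7, 73.8]
tool_rot: [2.908, 1.19, 0.001]
force: [-0.1, 0.2, 6.1]
finger_gap: 0.275
gripper_force: 33.8
clock: 22.87
eef_pos: [469.3, -258.5, 225.8]
tool_rot: [2.904, 1.189, 0.008]
force: [0.0, 0.2, -2.6]
finger_gap: 0.276
gripper_force: 33.1
shift mm [ 457.9 -314.1    3.7] tooly deg -45.5 pos [ 469.3 -258.5  225.8] F [ 0.   0.2 -2.6] gap 23.6 gf 33.1 q7 -0.08
```

```bash
python3 -m inch '[[[0.015,0.02,-0.0137,0,-2],[0.015,0.05,-0.0343,0,-4],[0.015,0.083,-0.057,0,-6],[0.015,0.116,-0.08,0,-9],[0.015,0.149,-0.102,0,-12],[0.015,0.182,-0.125,0,-15],[0.015,0.215,-0.1475,0,-18],[0.015,0.248,-0.17,0,-20.9],[0.015,0.281,-0.193,0,-20.9],[0.015,0.314,-0.2155,0,-20.9]]]'
python3 -c "
from h import *
go([575.4,286.5,222])"
```

```text
clock: 23.7
eef_pos: [539.1, 118.2, 220.7]
tool_rot: [-2.642, -1.697, 0.006]
force: [0.9, -1.2, -0.8]
finger_gap: 0.271
gripper_force: 33.1
shift mm [168.2 -36.9  -1.6] tooly deg -24.6 pos [539.1 118.2 220.7] F [ 0.9 -1.2 -0.8] gap 23.2 gf 33.1 q7 -0.5
```

```bash
python3 -m inch '[[[0.015,0.035,-0.008,0,0],[0.015,0.07,-0.016,0,0],[0.015,0.105,-0.024,0,0],[0.015,0.135,-0.03,0,0],[0.015,0.155,-0.034,0,0],[0.015,0.158,-0.035,0,0],[0.015,0.158,-0.035,0,0],[0.015,0.158,-0.035,0,0]]]'
python3 -c "
from h import *
go([575.4,286.5,102])"
```

```text
clock: 24.37
eef_pos: [573.7, 272.9, 221.2]
tool_rot: [2.644, 1.696, -0.006]
force: [-0.5, -0.4, -0.8]
finger_gap: 0.279
gripper_force: 33.1
shift mm [ 13.5  -3.9 119.1] tooly deg -24.6 pos [573.7 272.9 221.2] F [-0.5 -0.4 -0.8] gap 23.8 gf 33.1 q7 -0.69
```

```bash
python3 -m inch '[[[0.015,0.0135,-0.0039,0.01,0],[0.015,0.0135,-0.0039,0.04,0],[0.015,0.0135,-0.0039,0.075,0],[0.015,0.0135,-0.0039,0.105,0],[0.015,0.0135,-0.0039,0.119,0],[0.015,0.0135,-0.0039,0.119,0],[0.015,0.0135,-0.0039,0.119,0]]]'
python3 -m inch '[[[0.015,0,0,0,0]]]' >/dev/null
python3 -c "
from h import *
go([575.4,286.5,68])
w=grab('wrist','w14');P=cloud(w);s=ctrl.get_state()['eef_pos']
h=cv2.cvtColor(w['color'],cv2.COLOR_BGR2HSV);m=(h[...,0]>15)&(h[...,0]<35)&(h[...,1]>90)&(np.hypot(P[...,0]-s[0],P[...,1]-s[1])<20)&(P[...,2]>s[2])
z=np.percentile(P[m][:,2],80);n=m&(np.abs(P[...,2]-z)<2.5);q=P[n];print(n.sum(),np.median(q,0),cv2.minEnclosingCircle(q[:,:2].astype(np.float32)))
v,u=np.where(n);print(u.min(),u.max(),v.min(),v.max())
go([575.4,286.5,68])"
```

```text
clock: 24.95
eef_pos: [576.9, 287.8, 104.2]
tool_rot: [2.644, 1.696, -0.001]
force: [0.2, -0.2, -0.4]
finger_gap: 0.272
gripper_force: 33.1
shift mm [-3.  -1.8 38.1] tooly deg -24.6 pos [578.2 288.5 106.1] F [ 0.3 -0.3 -0.5] gap 23.6 gf 33.1 q7 -0.64
1939 [580.12787876 288.74226234 141.44595564] ((582.17333984375, 286.32525634765625), 15.216233253479004)
292 349 272 322
shift mm [-3.3 -1.8 38.5] tooly deg -24.6 pos [578.3 288.6 106.5] F [-0.4 -0.1 -1.3] gap 23.8 gf 33.1 q7 -0.64
```

View pics/w14.png

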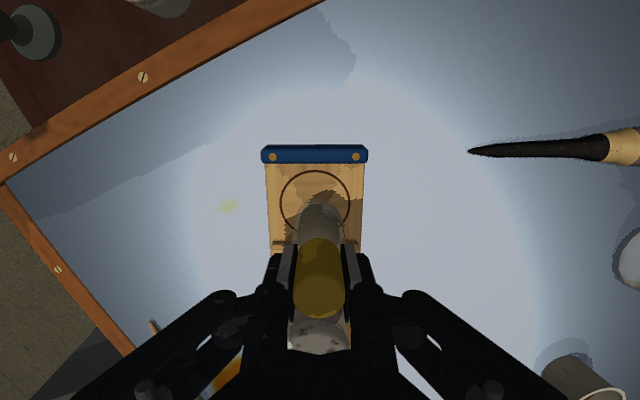

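Yellow is held upright with its cap at (320,295), and the blue-end ring is at (315,198). Now the final descent.

```bash
python3 -m inch '[[[0.015,-0.003,-0.0017,0.01,0],[0.015,-0.003,-0.0017,0.022,0],[0.015,-0.003,-0.0017,0.03,0],[0.015,-0.003,-0.0017,0.034,0],[0.015,-0.003,-0.0017,0.036,0],[0.015,-0.003,-0.0017,0.0373,0],[0.015,-0.003,-0.0017,0.0373,0],[0.015,-0.003,-0.0017,0.0373,0]]]'
python3 -m inch '[[[0.025,0,0,0,0],[0.03,0,0,0,0],[0.04,0,0,0,0],[0.06,0,0,0,0],[0.06,0,0,0,0],[0.06,0,0,0,0],[0.06,0,0,-0.03,0],[0.06,0,0,-0.07,0],[0.06,0,0,-0.11,0],[0.06,0,0,-0.135,0]]]'
python3 -m inch '[[[0.08,-0.03,0,-0.01,0],[0.08,-0.06,0,-0.03,0],[0.08,-0.06,0,-0.03,0],[0.08,-0.06,0,-0.03,0]]]'
python3 -c "
from h import *
w=grab('wrist','w15');P=cloud(w)
print(top(P,575,286,104,25),top(P,544,218,106,33),top(P,513,150,122,25))
b=grab('side','s15');P=cloud(b)
print(top(P,575,286,104,25),top(P,544,218,106,33),top(P,513,150,122,25))
go([500,100,300])"
```

```text
clock: 25.75
eef_pos: [573.0, 286.6, 68.8]
tool_rot: [-2.641, -1.697, 0.003]
force: [-5.4, -1.7, 14.6]
finger_gap: 0.274
gripper_force: 34.8
clock: 26.58
eef_pos: [575.4, 286.4, 206.0]
tool_rot: [2.643, 1.697, 0.007]
force: [0.8, 0.5, 0.5]
finger_gap: 0.7
gripper_force: 0.0
clock: 26.92
eef_pos: [549.4, 230.1, 233.7]
tool_rot: [-2.646, -1.693, -0.005]
force: [0.2, 0.2, 0.1]
finger_gap: 0.939
gripper_force: 0.0
(array([573.8, 285.8,  12.1, 104.1, 552. ]), array([574. , 285.9, 104.1])) (array([ 544.3,  218.9,   24.4,  105.9, 1786. ]), array([544.6, 219.7, 105.9])) (array([510.8, 150.4,  12.3, 122.3, 365. ]), array([511.4, 151.5, 122.3]))
(array([572. , 287.1,  11.8, 102.8,  58. ]), array([571.3, 286.8, 102.8])) (array([540.7, 218.3,  25.4, 105. , 267. ]), array([541. , 218.1, 105.1])) (array([508.9, 149.8,  11.4, 121.5,  66. ]), array([508.6, 149.4, 121.6]))
shift mm [-140.8   10.8  -68.3] tooly deg -24.5 pos [548.7 232.6 231.7] F [0.1 0.4 0.3] gap 80.2 gf 0.0 q7 -0.67
```

View pics/w15.png

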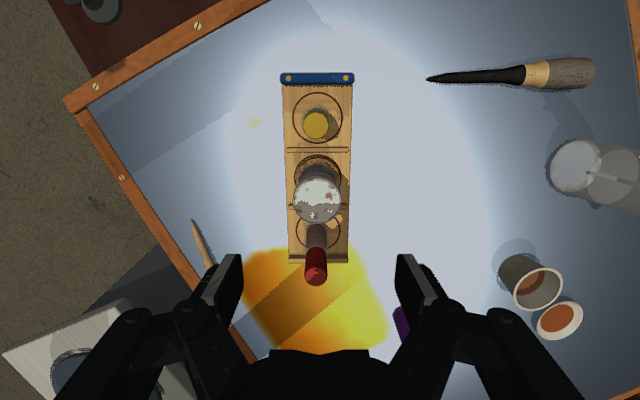

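The final view shows all three upright in their places: yellow at (316,124) by the blue end, the jar at (318,200) on the coaster, red at (316,272). Each is within about 2.5 mm of centre and the gripper is clear, so I'll hand in.

```bash
python3 -c "
from station import ctrl
print(ctrl.finish_job())"
```

```text
the job is handed in; nothing more can be done
None
```

I handed the job in at about 27 s, with yellow, the jar on its coaster and red upright in the rack in tray order from the blue end, each within about 2.5 mm of centre by the wrist camera; no verdict came back.

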